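# Mesh a splined gear with a gear unit and hold it home

## Task

Two loose gears stand in wooden stock blocks on the storeroom bench. Take the one with the square top, set its stem into the upright hub of the gear unit, turn it until the splines mesh and push it down until it sits fully home on the hub, without shifting the other gear, the can, the carton or the wrench. A spring in the hub pushes the gear out again, so do not let go: the job finishes with the gripper still holding the gear pressed home.

Things in the scene. Friction and masses are not known exactly. Their poses are not given: they have to be found in the camera images.
- gear: The steel gear to fit, 0.4 kg. Origin: lowest point of its stem, on the axis; z up the axis. From the bottom: round-ended pilot nose 9 mm diameter, 0 to 8 mm; cross of four spline keys, 8 to 30 mm, arms 9 mm wide, 30 mm tip to tip, along body x and y; gear disc 61 mm over the teeth, 30 to 44 mm; square boss above. A quarter turn makes no difference. Starts upright, any yaw, stem in block_a.
- gear_boss (a point): Middle of the gear's square grip boss: 24 x 24 mm, 45 mm high, from 44 to 89 mm above the gear's origin (this point at 66.5 mm), its faces square to the gear's x and y axes. At the start the disc's underside rests on the block's top.
- gear_round: The other gear, to be left alone: steel, disc 77 mm over the teeth, round top knob 28 mm diameter, plain round stem 26 mm diameter that does not fit the hub. Origin at the lowest point of its stem; disc from 30 to 44 mm, knob from 44 to 76 mm. Stands in the other wooden block.
- block_a: Fixed wooden stock block that holds the gear, 90 x 90 x 45 mm, origin at the centre of its underside, hole 35 mm diameter through its middle. The two blocks look alike and may swap places.
- block_b: Fixed wooden stock block like block_a; holds the gear with the round top.
- gearbox: Fixed green cast housing of the gear unit, base 150 x 130 mm, 62 mm high, origin at the centre of its underside. In the middle of its top stands the hub, an upright steel sleeve 60 mm in diameter and 33 mm high, set at any angle to the housing; it turns only against a stiff friction of about 0.8 N m.
- hub_mouth (a point): Centre of the hub's bore at its flat top face, 95 mm above the bench; z up. The cross-shaped bore has slots 11.5 mm wide and 32.5 mm end to end along this point's x and y (1.25 mm clearance all round the splines). The gear is home when its disc rests on the top face: its origin is then 30 mm below this point.
- pad (a joint): Spring pad at the bottom of the bore, pressed by the gear's pilot nose. 0 = up, grows downwards in m. Its top lies 22 mm below the mouth at 0; it is about 0.008 when the gear is home. It pushes back with about 7 N at 0 and 15 N at home, more than the gear's weight.
- can: Loose aluminium can with a paper label, 66 mm diameter, 100 mm high, origin at the centre of its underside. To be left alone.
- carton: Loose cardboard carton 70 x 100 x 55 mm, origin at the centre of its underside. To be left alone.
- wrench: Loose open-end wrench 180 mm long, lying flat beside the blocks, pointing away from the robot. To be left alone.
Things that resemble listed ones, but are neither listed nor needed, are in the scene too. What is shaped like the gear but orange or yellow is not meant.

How it is judged:
On the way, in this order (a step that is already met when the one before it is completed fails the run):
1. the gear is lifted clear of its block (its lowest point above 60 mm) (height (world z) of gear above 0.06 m and contact force between gear and the fingers above 0.5 N), for 0.1 s.
2. the splines have meshed: the stem is in the hub, keys at least 6 mm inside the slots, gear upright (horizontal distance between gear and hub_mouth below 0.004 m and angle between the z axis of gear and the z axis of hub_mouth, either way round below 0.1 rad and (angle between the x axis of gear and the x axis of hub_mouth, either way round below 0.2 rad or angle between the x axis of gear and the y axis of hub_mouth, either way round below 0.2 rad) and z of gear in the frame of hub_mouth below -0.014 m), for 0.05 s.
At the end, for the whole second after the job is handed in: The gear sits in the hub, on its axis within 4 mm, upright within 0.1 rad, keys in the slots, its disc within 1.7 mm of the hub's top face and the spring pad pressed at least 6.3 mm; the fingers still hold it with at least 3 N and it is at rest (horizontal distance between gear and hub_mouth below 0.004 m and angle between the z axis of gear and the z axis of hub_mouth, either way round below 0.1 rad and (angle between the x axis of gear and the x axis of hub_mouth, either way round below 0.2 rad or angle between the x axis of gear and the y axis of hub_mouth, either way round below 0.2 rad) and z of gear in the frame of hub_mouth below -0.0283 m and value of joint pad above 0.0063 m and contact force between gear and the fingers above 3 N and linear speed of gear below 0.02 m/s); the arm keeps its last pose, push and grip.
It fails at once if the other gear is shifted more than 30 mm (distance of gear_round from where it was at the start of the episode above 0.03 m).
It fails at once if the can is shifted more than 30 mm (distance of can from where it was at the start of the episode above 0.03 m).
It fails at once if the carton is shifted more than 30 mm (distance of carton from where it was at the start of the episode above 0.03 m).
It fails at once if the wrench is shifted more than 30 mm (distance of wrench from where it was at the start of the episode above 0.03 m).
It also fails if it takes over 40 s, if anything falls off the work surface, if the arm or the gripper's body presses on something with over 40 N, if the wrist force passes 120 N, or if a joint passes its speed limit or range.

## Robot

A 6-joint arm with a two-finger parallel gripper is mounted at the origin on the work surface. World frame = base frame: x ahead of the robot, y to its left, z up, the work surface at z = 0. Lengths are in m, angles in rad, forces in N, time in s.
With the tool pointing down it reaches from about 0.375 to 0.975 m from the base axis. Payload 3.8 kg.
Tool frame: the origin (TCP) lies at the very end of the fingers, on their centre line; the grasp point (between the pads) lies 19 mm behind it; y points along the fingers, x is the direction in which the jaws open and shut, and the axes are right-handed (so a half turn about y gives the same grasp; the last joint's range is limited). The gripper opens to 85 mm and grips with 20 to 120 N. Pads are 22 mm wide; open, the fingers measure 114 mm over their backs; the gripper's body (76 mm by 85 mm) begins 54 mm behind the grasp point. The pads swing forward as they close: fully open they stand 13 mm farther back than shut.
Start: joints at [-1.211, 0.264, 1.604, -0, 1.274, -0.037], TCP at [0.261, -0.623, 0.231] pointing down, gripper open.
Joint ranges: [-2.63, 2.63], [-0.94, 2.18], [0.31, 2.57], [-1.31, 4.45], [0, 2.66], [-2.55, 2.55]. Speed limits (rad/s): [2.57, 2.57, 3.14, 3.14, 3.14, 3.14].

## Interface

Orientations are given as a rotation vector (axis times angle).
In Python, from workcell import bot, cams gives the robot as it stands.
- The arm moves only by the tool play_rows, never from a script. Its argument "motion" is a list of rows, each a list of 2 entries, a list of its own where there are three numbers: the shift along the world's x, y, z normalised to -1 to 1, where 1 is 400 mm, then the turn, a rotation vector about the world's x, y, z normalised to -1 to 1, where 1 is pi/4 rad. In form: [[[tx, ty, tz], [ax, ay, az]], ...]. A call has 1 to 10 rows; each row is the pose to reach, as a shift and turn from the pose commanded when the call began; what a row does not reach only later rows make up. A row lasts 1/8 s, in which the tool goes at most 62.5 mm and 10.7 degrees, less where a joint would pass 70% of its speed; a pose out of reach is approached as far as the arm can. A call with a number of a shift or a turn outside -1 to 1 is refused whole. A call with a gripper value outside its range is refused whole. "gripper" is the closure, from 0 (fully open) to 1 (shut), set as the call begins (left out, the last holds). The fingers move at their own pace and stop on an object; "squeeze" is the grip in N (left out, the last holds). Time passes only in rows, so rows that repeat a pose let the fingers close. It gives the time, the measured TCP pose, the force and the opening at its end, in the units of the state.
- bot.read_state(): the state, without advancing time (a new reading comes with each control period).
- cams.read_camera(name): name is "side" or "top" or "wrist"; returns (picture, depth): 384x512x3 uint8, red, green, blue; 384x512 float32, m along the optical axis (not along the pixel's ray), 0 where there is no reading.
- cams.calibration(name): a dict with "mtx" (3x3 intrinsics, pixels), "R" (3x3) and "t" (3): a world point X has camera coordinates R X + t; the wrist camera has in their place "tool_from_camera" (4x4, takes a point from camera to tool coordinates, whose origin is the TCP and whose axes are the tool frame's). Camera axes: x right, y down, z forward; pixel columns grow to the right and rows downward; lengths in m; the calibration is good to about 2 mm. A picture is of the moment at which its call begins: read the wrist's pose just before it. calibration takes no time and is no camera call.
- bot.finish_job(): hands the job in, once; it reports no verdict.
Trained networks look in the newest picture that a camera, given by its name, has taken for a name from the list of things; names that differ only in an ending like _2 or _b are one class to them, and where a whole thing is asked for, a point or a joint stands for the part that bears it (a point fixed in the world has none). Each returns a list of dicts, best first, with "conf" (0 to 1); they miss things now and then, are a little off and sometimes report something else, mostly with a low value. They report only what shows in the picture. A call takes as long as a camera call. They do not tell look-alikes from the thing itself.
- cams.recognise(camera, label): "xyz" ([x, y, z] in m, in the coordinates of the camera as it stood for that picture, good to about 4 mm: the middle of the surface that is visible of it).
- cams.regions_of(camera, label): "mask" (384x512 bool, what is visible of it).
- cams.mark_of(camera, label): "xyz" ([x, y, z] in m, in the coordinates of the camera as it stood for that picture, good to about 4 mm: a listed point, or the origin of a listed thing).
The state is a dict: "time": time; "q": joint angles; "joint_vel": joint speeds; "joint_torque": joint torques, N m; "tool_pos": TCP position; "tcp_rot": TCP orientation; "wrist_force": force on the tool from outside, world axes, zero at the start; "torque": the same for the moment, N m; "width": opening from 0.0 (shut) to 1.0 (fully open).
Only numpy, scipy, OpenCV 4.12 (cv2) and the standard library are available. Lean on these libraries where they do the work, as an engineer would, in place of code of your own. Each camera call takes 0.05 s, during which the arm holds its last target.

## Working session

There is one attempt and no reset: what is moved stays moved. The work goes in short steps, Python scripts to look and compute and a tool call to move; the robot and the scene stay as the last step left them, time stands still between calls to the robot, and variables do not carry over. Pictures are saved under pics/ and viewed, and the job is handed in when it is done.

Besides the shell and the picture viewer there is one more tool, called after "Emit:" by a JSON object that holds its "fn" and its "kwargs", one argument or row to a line. play_rows: Moves the arm, as the interface text tells. Its arguments: {"type":"object","properties":{"motion":{"type":"array","items":{"type":"array"}},"gripper":{"type":"number"},"squeeze":{"type":"number"}},"required":["motion"]}

```bash
ls; mkdir -p pics; cat > h.py <<'E'
import numpy as np, cv2, json
from workcell import bot, cams
from scipy.spatial.transform import Rotation as Ro
def save(n,p): cv2.imwrite(f'pics/{n}.png',cv2.cvtColor(p,cv2.COLOR_RGB2BGR))
def c2w(cam,X,st=None):
    c=cams.calibration(cam); X=np.atleast_2d(X)
    if cam=='wrist':
        T=np.array(c['tool_from_camera']); X=X@T[:3,:3].T+T[:3,3]
        R=Ro.from_rotvec(st['tcp_rot']).as_matrix(); return X@R.T+np.array(st['tool_pos'])
    return (X-np.array(c['t']))@np.array(c['R'])
def cloud(cam,d,st=None):
    K=np.array(cams.calibration(cam)['mtx']); v,u=np.mgrid[:384,:512]
    P=np.stack([(u-K[0,2])/K[0,0]*d,(v-K[1,2])/K[1,1]*d,d],-1).reshape(-1,3)
    return c2w(cam,P,st).reshape(384,512,3)
E
python3 - <<'E'
from h import *
s=bot.read_state(); print(s)
for c in ['side','top','wrist']:
    p,d=cams.read_camera(c); save(c+'0',p); np.savez(c+'0.npz',p=p,d=d)
    for l in ['gear','gear_round','hub_mouth','gear_boss']:
        for r in cams.mark_of(c,l)[:3]: print(c,l,round(r['conf'],2),c2w(c,r['xyz'],s).round(3))
E
```

```text
pics
{'time': 0.0, 'q': array([-1.21091940e+00,  2.64737884e-01,  1.60538354e+00, -2.63015131e-05,
        1.27368804e+00, -3.69536087e-02]), 'joint_vel': array([ 9.73731055e-06, -3.45672894e-04, -3.19205872e-04,  1.28589397e-03,
        3.47453436e-04,  6.14402083e-04]), 'joint_torque': array([-6.82326263e-04, -5.15110695e+01, -3.67316973e+01, -7.77972929e-06,
        1.28664108e-02, -1.77740242e-05]), 'tool_pos': array([ 0.26058457, -0.62187898,  0.22996716]), 'tcp_rot': array([-1.36989516,  0.9134308 , -0.91044426]), 'wrist_force': array([-0.13994341, -0.25879399,  0.45158108]), 'torque': array([-0.02677854,  0.01302102,  0.00638105]), 'width': 0.9990563169002424}
side gear 0.92 [[ 0.371 -0.129  0.001]]
side gear 0.69 [[ 0.478 -0.166  0.018]]
side gear_round 0.81 [[ 0.652 -0.225  0.016]]
side hub_mouth 0.62 [[ 0.752  0.049 -0.001]]
side hub_mouth 0.6 [[0.51  0.148 0.096]]
side gear_boss 0.95 [[ 0.364 -0.131  0.069]]
side gear_boss 0.92 [[ 0.471 -0.292  0.066]]
side gear_boss 0.6 [[ 0.48  -0.172  0.078]]
top gear 0.84 [[ 0.473 -0.288 -0.   ]]
top gear 0.68 [[ 0.368 -0.127  0.003]]
top gear 0.59 [[ 0.482 -0.174  0.018]]
top gear_round 0.63 [[ 0.649 -0.226  0.015]]
top hub_mouth 0.89 [[0.51  0.143 0.095]]
top gear_boss 0.92 [[ 0.364 -0.133  0.066]]
top gear_boss 0.72 [[ 0.466 -0.294  0.065]]
top gear_boss 0.6 [[ 0.479 -0.166  0.083]]
```

View pics/top0.png

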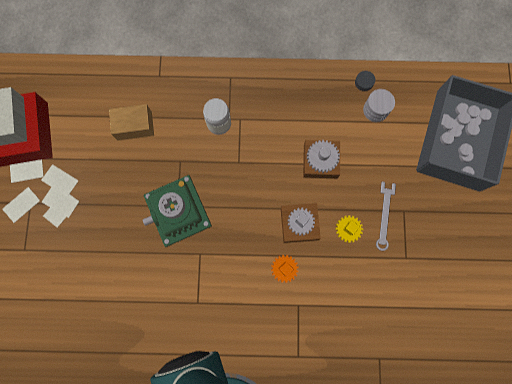

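View pics/side0.png

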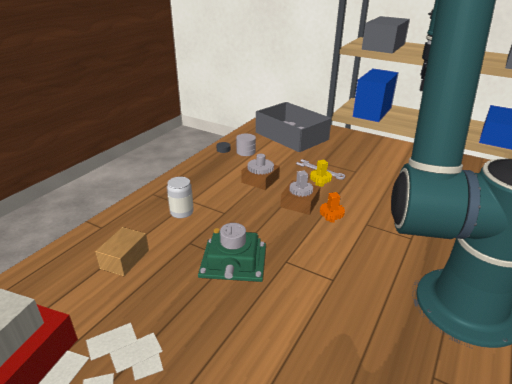

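View pics/wrist0.png

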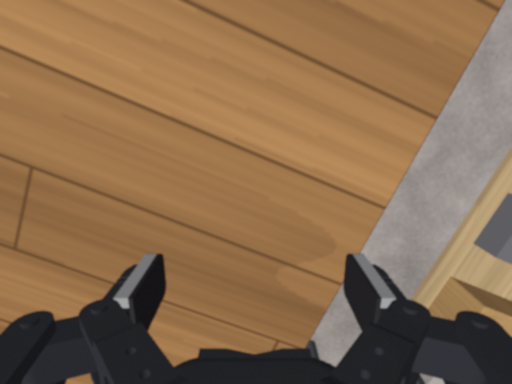

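```bash
python3 - <<'E'
from h import *
s=bot.read_state(); R=Ro.from_rotvec(s['tcp_rot']).as_matrix(); print(R.round(3))
c=cams.calibration('wrist'); print(np.array(c['tool_from_camera']).round(4), c['mtx'])
from h import cloud
z=np.load('top0.npz'); P=cloud('top',z['d']); 
print('depth valid',(z['d']>0).mean(), cams.calibration('top')['mtx'], (-np.array(cams.calibration('top')['R']).T@np.array(cams.calibration('top')['t'])).round(3))
def sel(cx,cy,r,z0,z1):
    m=(np.hypot(P[...,0]-cx,P[...,1]-cy)<r)&(P[...,2]>z0)&(P[...,2]<z1); return P[m]
for n,a in dict(boss=(.48,-.17,.03,.09,.13),disc=(.48,-.17,.045,.05,.075),hub=(.51,.145,.045,.088,.105),rknob=(.65,-.226,.03,.085,.11)).items():
    q=sel(*a); print(n,len(q),q.mean(0).round(4),q.min(0).round(3),q.max(0).round(3))
    if n=='boss': print(cv2.minAreaRect((q[:,:2]*1000).astype('f')))
im=cv2.resize(z['p'][160:260,130:400][:, :],None,fx=3,fy=3,interpolation=cv2.INTER_CUBIC)[:600,:800]; save('topz',im)
E
```

```text
[[ 0.386 -0.     0.922]
 [-0.922 -0.     0.386]
 [ 0.    -1.    -0.   ]]
[[ 1.000e+00  1.000e-04 -1.000e-04  2.000e-04]
 [ 2.000e-04 -2.957e-01  9.553e-01 -1.434e-01]
 [ 0.000e+00 -9.553e-01 -2.957e-01  7.670e-02]
 [ 0.000e+00  0.000e+00  0.000e+00  1.000e+00]] [[306.35351947   0.         254.26908462]
 [  0.         306.35351947 199.32682126]
 [  0.           0.           1.        ]]
depth valid 0.9957427978515625 [[443.75082489   0.         259.48877822]
 [  0.         443.75082489 190.00755298]
 [  0.           0.           1.        ]] [ 0.329 -0.072  1.141]
boss 111 [ 0.4796 -0.1712  0.1033] [ 0.465 -0.187  0.092] [ 0.496 -0.156  0.11 ]
((480.2396240234375, -171.52023315429688), (23.491291046142578, 23.959514617919922), 50.828758239746094)
disc 407 [ 0.4783 -0.1703  0.0588] [ 0.447 -0.21   0.051] [ 0.514 -0.128  0.075]
hub 393 [0.5085 0.143  0.0948] [0.479 0.114 0.088] [0.538 0.172 0.1  ]
rknob 99 [ 0.6479 -0.227   0.0909] [ 0.635 -0.241  0.086] [ 0.663 -0.214  0.096]
```

View pics/topz.png

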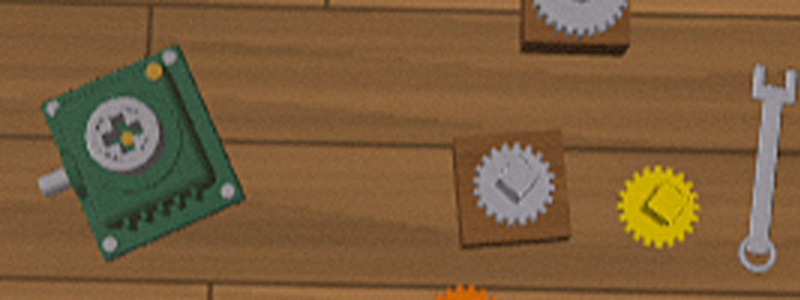

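Emit:
{"fn": "play_rows", "kwargs": {
  "motion": [
    [[0.31, 0.95, 0.12], [0, 0, 1]],
    [[0.31, 0.95, 0.12], [0, 0, 1]],
    [[0.31, 0.95, 0.12], [0, 0, 1]],
    [[0.31, 0.95, 0.12], [0, 0, 1]],
    [[0.31, 0.95, 0.12], [0, 0, 1]],
    [[0.31, 0.95, 0.12], [0, 0, 1]],
    [[0.31, 0.95, 0.12], [0, 0, 1]]
  ]
}}

```text
time: 1.62
tool_pos: [0.3855, -0.2399, 0.2802]
tcp_rot: [-1.55, 0.301, -0.304]
wrist_force: [0.5, -0.7, 0.1]
width: 1.003
```

Emit:
{"fn": "play_rows", "kwargs": {
  "motion": [
    [[0.31, 0.96, -0.1], [0, 0, 0.8]],
    [[0.31, 0.96, -0.1], [0, 0, 0.8]],
    [[0.31, 0.96, -0.1], [0, 0, 0.8]],
    [[0.31, 0.96, -0.1], [0, 0, 0.8]],
    [[0.31, 0.96, -0.1], [0, 0, 0.8]],
    [[0.31, 0.96, -0.1], [0, 0, 0.8]],
    [[0.31, 0.96, -0.1], [0, 0, 0.8]],
    [[0.31, 0.96, -0.1], [0, 0, 0.8]],
    [[0.31, 0.96, -0.1], [0, 0, 0.8]]
  ]
}}

```text
time: 2.75
tool_pos: [0.5086, 0.1409, 0.2393]
tcp_rot: [-1.563, -0.188, 0.189]
wrist_force: [-0.5, -0.7, 0.2]
width: 1.003
```

```bash
python3 - <<'E'
from h import *
s=bot.read_state(); R=Ro.from_rotvec(s['tcp_rot']).as_matrix(); print(s['time'],s['tool_pos'],R.round(3),s['q'],s['wrist_force'])
p,d=cams.read_camera('wrist'); save('w1',p); np.savez('w1.npz',p=p,d=d,tp=s['tool_pos'],tr=s['tcp_rot'])
for r in cams.mark_of('wrist','hub_mouth')[:3]: print(r['conf'],c2w('wrist',r['xyz'],s).round(4))
E
```

```text
2.75 [0.50859523 0.14089131 0.23927292] [[ 0.971 -0.    -0.238]
 [ 0.238 -0.001  0.971]
 [-0.    -1.    -0.001]] [ 2.23430409e-01 -2.06869605e-02  1.90642457e+00 -6.14981794e-04
  1.25630177e+00 -1.63117509e-02] [-0.53568144 -0.69827278  0.24549413]
0.72 [[0.5098 0.1455 0.0968]]
0.65 [[ 7.421e-01  2.730e-01 -2.000e-04]]
```

View pics/w1.png

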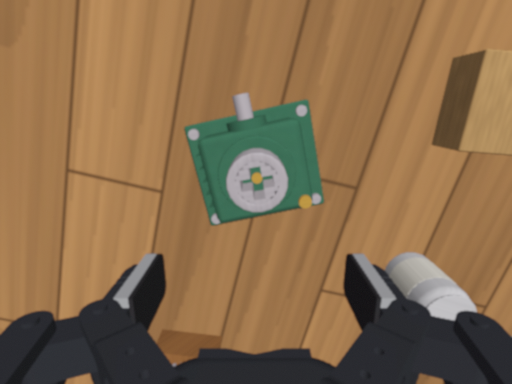

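```bash
cat >> h.py <<'E'
def rect(f,cx,cy,z,half,n=600):
    D=np.load(f); st=dict(tool_pos=D['tp'],tcp_rot=D['tr']); c=cams.calibration('wrist'); K=np.array(c['mtx']); T=np.array(c['tool_from_camera'])
    R=Ro.from_rotvec(st['tcp_rot']).as_matrix()
    g=np.linspace(-half,half,n); X,Y=np.meshgrid(cx+g,cy-g)  # right=+x, up=+y
    W=np.stack([X,Y,np.full_like(X,z)],-1).reshape(-1,3)
    t=(W-st['tool_pos'])@R; q=(t-T[:3,3])@T[:3,:3]
    u=(K[0,0]*q[:,0]/q[:,2]+K[0,2]).reshape(n,n).astype('f'); v=(K[1,1]*q[:,1]/q[:,2]+K[1,2]).reshape(n,n).astype('f')
    return cv2.remap(D['p'],u,v,cv2.INTER_CUBIC), cv2.remap(D['d'],u,v,cv2.INTER_NEAREST), cloud('wrist',D['d'],st)
E
python3 - <<'E'
from h import *
im,d,P=rect('w1.npz',.509,.143,.095,.04)
m=(np.hypot(P[...,0]-.509,P[...,1]-.143)<.045)&(abs(P[...,2]-.095)<.006)
Q=P[m]; print(len(Q),Q.mean(0),np.median(Q[:,2]))
(c,r)=cv2.minEnclosingCircle((Q[:,:2]*1000).astype('f')); print(c,r)
g=cv2.cvtColor(im,cv2.COLOR_RGB2HSV)
o=im.copy(); cv2.line(o,(300,0),(300,600),(255,0,0),1); cv2.line(o,(0,300),(600,300),(255,0,0),1); save('hubr',o)
E
```

```text
2326 [0.51105028 0.14587407 0.09546016] 0.09564754742802205
(511.4608459472656, 144.6863250732422) 29.918018341064453
```

View pics/hubr.png

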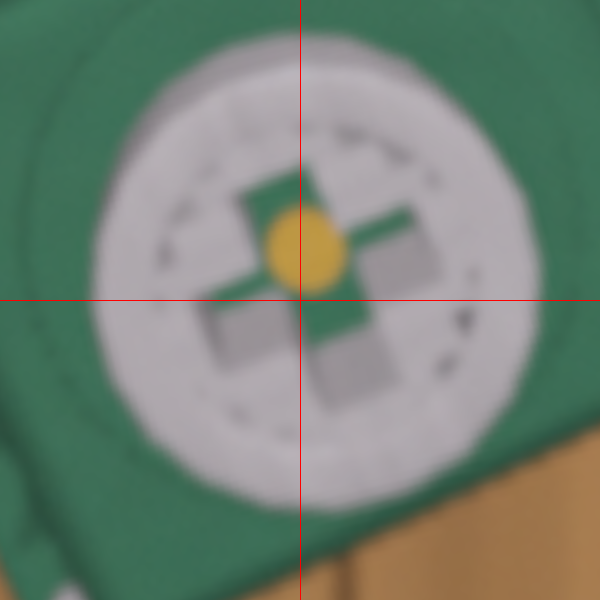

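Emit:
{"fn": "play_rows", "kwargs": {
  "motion": [
    [[-0.07, -0.78, 0.03], [0, 0, 0.82]],
    [[-0.07, -0.78, 0.03], [0, 0, 0.82]],
    [[-0.07, -0.78, 0.03], [0, 0, 0.82]],
    [[-0.07, -0.78, 0.03], [0, 0, 0.82]],
    [[-0.07, -0.78, 0.03], [0, 0, 0.82]],
    [[-0.07, -0.78, 0.03], [0, 0, 0.82]],
    [[-0.07, -0.78, 0.03], [0, 0, 0.82]],
    [[-0.07, -0.78, 0.03], [0, 0, 0.82]]
  ]
}}

```text
time: 3.85
tool_pos: [0.4804, -0.1706, 0.2514]
tcp_rot: [-1.459, -0.689, 0.689]
wrist_force: [0.3, 0.1, -0.2]
width: 0.999
```

```bash
python3 - <<'E'
from h import *
s=bot.read_state(); R=Ro.from_rotvec(s['tcp_rot']).as_matrix(); print(s['time'],s['tool_pos'],np.degrees(np.arctan2(R[1,0],R[0,0])),s['q'])
p,d=cams.read_camera('wrist'); save('w2',p); np.savez('w2.npz',p=p,d=d,tp=s['tool_pos'],tr=s['tcp_rot'])
im,d,P=rect('w2.npz',.48,-.171,.104,.04)
m=(np.hypot(P[...,0]-.48,P[...,1]+.171)<.03)&(abs(P[...,2]-.104)<.005)
Q=P[m]; print(len(Q),Q.mean(0),np.median(Q[:,2])); print(cv2.minAreaRect((Q[:,:2]*1000).astype('f')))
o=im.copy(); cv2.line(o,(300,0),(300,600),(255,0,0),1); cv2.line(o,(0,300),(600,300),(255,0,0),1); save('gr',np.hstack([cv2.resize(o,(400,400)),cv2.resize(p,(400,400))]))
E
```

```text
3.85 [ 0.4803879  -0.17060155  0.25139397] 50.55691704992376 [-3.90412800e-01 -6.42903007e-02  1.92582567e+00  4.71866121e-04
  1.27999126e+00 -1.27293276e+00]
596 [ 0.48225007 -0.17051423  0.10462605] 0.10474213773445719
((482.55865478515625, -170.8083038330078), (22.80629539489746, 24.167631149291992), 50.767269134521484)
```

View pics/gr.png

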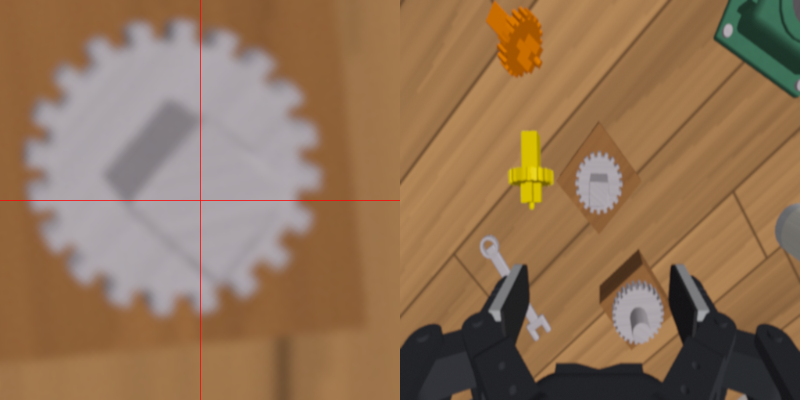

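Emit:
{"fn": "play_rows", "kwargs": {
  "motion": [
    [[0.006, 0, -0.15], [0, 0, 0]],
    [[0.006, 0, -0.3], [0, 0, 0]],
    [[0.006, 0, -0.4], [0, 0, 0]],
    [[0.006, 0, -0.46], [0, 0, 0]],
    [[0.006, 0, -0.46], [0, 0, 0]],
    [[0.006, 0, -0.46], [0, 0, 0]]
  ]
}}

```text
time: 4.65
tool_pos: [0.4843, -0.1702, 0.0684]
tcp_rot: [-1.459, -0.692, 0.69]
wrist_force: [-0.4, -0.1, 0.4]
width: 0.999
```

Emit:
{"fn": "play_rows", "kwargs": {
  "motion": [
    [[0, 0, 0], [0, 0, 0]],
    [[0, 0, 0], [0, 0, 0]],
    [[0, 0, 0], [0, 0, 0]],
    [[0, 0, 0], [0, 0, 0]],
    [[0, 0, 0], [0, 0, 0]],
    [[0, 0, 0], [0, 0, 0]],
    [[0, 0, 0], [0, 0, 0]],
    [[0, 0, 0], [0, 0, 0]]
  ],
  "gripper": 1,
  "squeeze": 70
}}

```text
time: 5.65
tool_pos: [0.4837, -0.171, 0.068]
tcp_rot: [-1.459, -0.69, 0.69]
wrist_force: [-1.6, -0.9, 5.2]
width: 0.272
```

Emit:
{"fn": "play_rows", "kwargs": {
  "motion": [
    [[0, 0, 0.08], [0, 0, 0]],
    [[0, 0, 0.2], [0, 0, 0]],
    [[0, 0, 0.3], [0, 0, 0]],
    [[0, 0, 0.4], [0, 0, 0]],
    [[0, 0, 0.4], [0, 0, 0]],
    [[0, 0, 0.4], [0, 0, 0]]
  ]
}}

```text
time: 6.4
tool_pos: [0.4819, -0.17, 0.2249]
tcp_rot: [-1.456, -0.688, 0.692]
wrist_force: [-0.6, 0.6, -3.8]
width: 0.273
```

```bash
python3 - <<'E'
from h import *
s=bot.read_state(); R=Ro.from_rotvec(s['tcp_rot']).as_matrix(); print(s['time'],s['tool_pos'],np.degrees(np.arctan2(R[1,0],R[0,0])),s['wrist_force'],s['width'])
print(R.round(4))
p,d=cams.read_camera('wrist'); save('w3',p); np.savez('w3.npz',p=p,d=d,tp=s['tool_pos'],tr=s['tcp_rot'])
P=cloud('wrist',d,s)
L=(P-s['tool_pos'])@R   # tool coords
for y0,y1,n in [(-.045,-.028,'bosstop'),(-.001,.012,'disc')]:
    m=(abs(L[...,0])<.04)&(abs(L[...,2])<.045)&(L[...,1]>y0)&(L[...,1]<y1); Q=L[m]
    print(n,len(Q),Q.min(0).round(4) if len(Q) else '',Q.max(0).round(4) if len(Q) else '')
for c in ['side']:
    p2,d2=cams.read_camera(c); save(c+'3',p2[120:320,150:420].repeat(2,0).repeat(2,1))
save('w3z',p[200:384,130:400].repeat(2,0).repeat(2,1))
E
```

```text
6.4 [ 0.48192264 -0.16996741  0.22491634] 50.63332120557809 [-0.60754301  0.64939682 -3.82659377] 0.2728140545785887
[[ 0.6343 -0.0033 -0.7731]
 [ 0.7731  0.0014  0.6343]
 [-0.001  -1.      0.0035]]
bosstop 5140 [-0.0323 -0.045  -0.0123] [ 0.0347 -0.028   0.0134]
disc 4780 [-0.0323 -0.001  -0.011 ] [0.0348 0.012  0.0341]
```

View pics/w3.png

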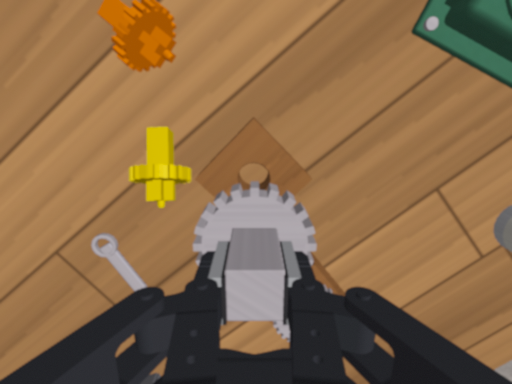

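View pics/side3.png

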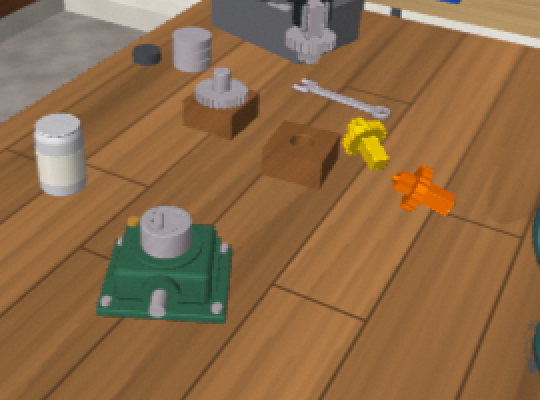

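```bash
cat > hand.py <<'E'
from h import *
def hand(f):
    D=np.load(f); s=dict(tool_pos=D['tp'],tcp_rot=D['tr']); R=Ro.from_rotvec(s['tcp_rot']).as_matrix()
    L=(cloud('wrist',D['d'],s)-s['tool_pos'])@R
    bx=(abs(L[...,0])<.010)&(L[...,2]>.006)&(L[...,2]<.02)&(L[...,1]>-.030)&(L[...,1]<-.003)
    Q=L[bx]; A=np.c_[Q[:,0],Q[:,1],np.ones(len(Q))]; co=np.linalg.lstsq(A,Q[:,2],rcond=None)[0]
    print('front face n',len(Q),'z med',np.median(Q[:,2]).round(4),'slopes x,y (rad)',co[:2].round(3),'res',(Q[:,2]-A@co).std().round(4))
    bt=(abs(L[...,0])<.010)&(abs(L[...,2])<.010)&(L[...,1]<-.025)&(L[...,1]>-.045); T=L[bt]; A=np.c_[T[:,0],T[:,2],np.ones(len(T))]; co=np.linalg.lstsq(A,T[:,1],rcond=None)[0]
    print('top n',len(T),'y med',np.median(T[:,1]).round(4),'slopes x,z',co[:2].round(3),'z at y0',co[2].round(4))
    dm=(abs(L[...,0])<.035)&(L[...,2]>.013)&(L[...,2]<.04)&(L[...,1]>.002)&(L[...,1]<.02); E=L[dm]
    A=np.c_[E[:,0],E[:,2],np.ones(len(E))]; co=np.linalg.lstsq(A,E[:,1],rcond=None)[0]
    print('disc n',len(E),'y med',np.median(E[:,1]).round(4),'slopes x,z',co[:2].round(3),'zmax',E[:,2].max().round(4),'xrange',E[:,0].min().round(4),E[:,0].max().round(4))
if __name__=='__main__':
    import sys; hand(sys.argv[1])
E
python3 hand.py w3.npz
```

```text
front face n 1181 z med 0.0125 slopes x,y (rad) [-0.     0.001] res 0.0003
top n 2096 y med -0.0367 slopes x,z [ 0.003 -0.   ] z at y0 -0.0368
disc n 3290 y med 0.0084 slopes x,z [0.001 0.185] zmax 0.0343 xrange -0.0298 0.0322
```

```bash
python3 - <<'E'
from h import *
D=np.load('w3.npz'); s=dict(tool_pos=D['tp'],tcp_rot=D['tr']); R=Ro.from_rotvec(s['tcp_rot']).as_matrix()
L=(cloud('wrist',D['d'],s)-s['tool_pos'])@R
# disc top plane points, outer boundary circle fit
m=(L[...,1]>.0068)&(L[...,1]<.0098)&(abs(L[...,0])<.04)&(L[...,2]<.04)&(L[...,2]>.005)
E=L[m][:,[0,2]]
from scipy.optimize import least_squares
a=np.degrees(np.arctan2(E[:,1],E[:,0])); pts=[]
for k in range(20,160,4):
    q=E[(a>=k)&(a<k+18)]   # ~ one tooth pitch
    if len(q)>5:
        r=np.hypot(*(q-[0,.0]).T); pts.append(q[r>=np.percentile(r,97)].mean(0))
pts=np.array(pts)*1000
f=least_squares(lambda p:np.hypot(*(pts-p[:2]).T)-30.5,[0,0],loss='soft_l1'); print('c(x,z) mm',f.x, np.abs(f.fun).mean())
f=least_squares(lambda p:np.hypot(*(pts-p[:2]).T)-p[2],[0,0,30],loss='soft_l1'); print(f.x)
# boss top x extent
bt=(abs(L[...,2])<.008)&(L[...,1]<-.0345)&(L[...,1]>-.039)&(abs(L[...,0])<.03); x=L[bt][:,0]; print('boss top x',x.min(),x.max(),np.percentile(x,[1,99]))
o,_,_=rect('w3.npz',*(s['tool_pos'][:2]),s['tool_pos'][2]+.0367,.03); 
M=cv2.getRotationMatrix2D((300,300),-50.63,1); o=cv2.warpAffine(o,M,(600,600)); cv2.line(o,(300,0),(300,600),(255,0,0)); cv2.line(o,(0,300),(600,300),(255,0,0)); save('bt3',o)
E
```

```text
c(x,z) mm [0.76094908 3.76409516] 0.5830402254968788
[ 1.18795925  0.61963083 33.1351588 ]
boss top x -0.013640378054004015 0.016001437532294768 [-0.01207336  0.01438554]
```

View pics/bt3.png

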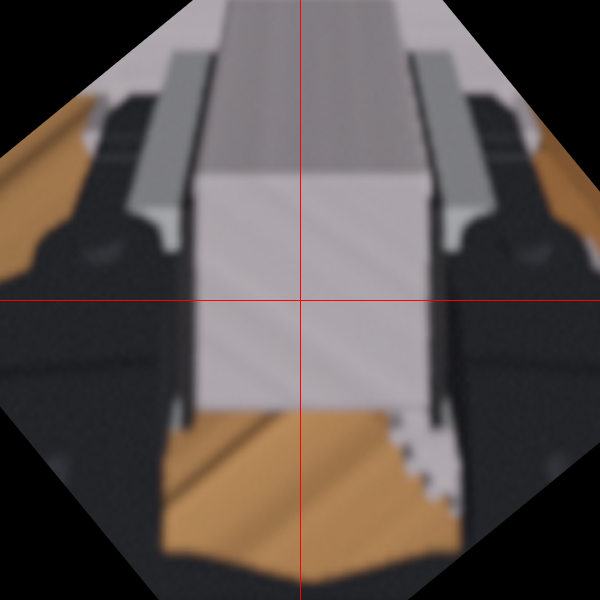

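Emit:
{"fn": "play_rows", "kwargs": {
  "motion": [
    [[0.12, 0.68, 0], [0, 0, -0.6]],
    [[0.12, 0.68, 0], [0, 0, -0.6]],
    [[0.12, 0.68, 0], [0, 0, -0.6]],
    [[0.12, 0.68, 0], [0, 0, -0.6]],
    [[0.12, 0.68, 0], [0, 0, -0.6]],
    [[0.12, 0.68, 0], [0, 0, -0.6]],
    [[0.12, 0.68, 0], [0, 0, -0.6]],
    [[0.12, 0.68, 0], [0, 0, -0.6]]
  ]
}}

```text
time: 7.5
tool_pos: [0.5307, 0.1003, 0.2263]
tcp_rot: [-1.547, -0.321, 0.324]
wrist_force: [-0.4, 0.1, -2.6]
width: 0.269
```

```bash
python3 - <<'E'
from h import *
from hand import hand
s=bot.read_state(); R=Ro.from_rotvec(s['tcp_rot']).as_matrix(); print(s['time'],s['tool_pos'],np.degrees(np.arctan2(R[1,0],R[0,0])),s['q'],s['wrist_force'],s['width'])
p,d=cams.read_camera('wrist'); save('w4',p); np.savez('w4.npz',p=p,d=d,tp=s['tool_pos'],tr=s['tcp_rot'])
hand('w4.npz')
im,d,P=rect('w4.npz',.5115,.1446,.095,.04)
m=(np.hypot(P[...,0]-.5115,P[...,1]-.1446)<.045)&(abs(P[...,2]-.095)<.006)
Q=P[m]; print(len(Q),np.median(Q[:,2]), cv2.minEnclosingCircle((Q[:,:2]*1000).astype('f')))
o=im.copy(); cv2.line(o,(300,0),(300,600),(255,0,0),1); cv2.line(o,(0,300),(600,300),(255,0,0),1); save('hubr4',o)
E
```

```text
7.5 [0.53067166 0.10034803 0.22630776] 23.561395578621024 [ 1.40976457e-01  1.30476134e-02  1.89701568e+00 -3.41813676e-04
  1.23335088e+00 -2.70133850e-01] [-0.36372456  0.06087979 -2.61832967] 0.269237798014543
front face n 1178 z med 0.013 slopes x,y (rad) [-0.001  0.001] res 0.0003
top n 2082 y med -0.0367 slopes x,z [ 0.001 -0.   ] z at y0 -0.0367
disc n 3500 y med 0.0084 slopes x,z [0.002 0.166] zmax 0.0349 xrange -0.0297 0.0324
2796 0.09571842433659364 ((511.484130859375, 144.6585693359375), 29.894102096557617)
```

View pics/hubr4.png

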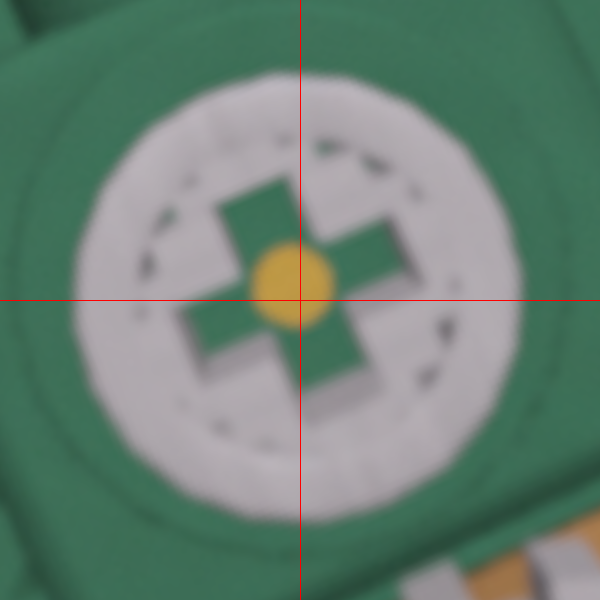

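View pics/w4.png

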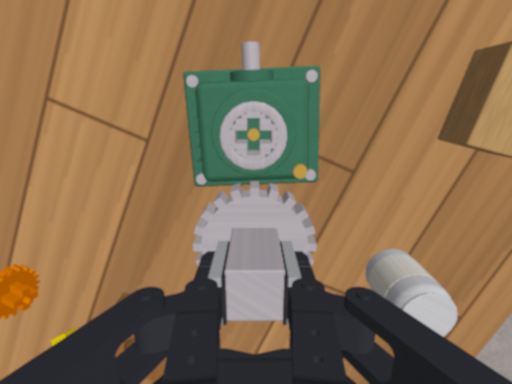

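Emit:
{"fn": "play_rows", "kwargs": {
  "motion": [
    [[-0.05, 0.107, 0], [0, 0, 0.005]],
    [[-0.05, 0.107, -0.06], [0, 0, 0.005]],
    [[-0.05, 0.107, -0.16], [0, 0, 0.005]],
    [[-0.05, 0.107, -0.16], [0, 0, 0.005]],
    [[-0.05, 0.107, -0.16], [0, 0, 0.005]],
    [[-0.05, 0.107, -0.16], [0, 0, 0.005]]
  ]
}}

```text
time: 8.3
tool_pos: [0.513, 0.1442, 0.1655]
tcp_rot: [-1.546, -0.329, 0.323]
wrist_force: [0.3, -0.2, -3.9]
width: 0.268
```

```bash
cat > st.py <<'E'
from h import *
s=bot.read_state(); R=Ro.from_rotvec(s['tcp_rot']).as_matrix(); print(round(s['time'],2),s['tool_pos'].round(4),'yaw',np.degrees(np.arctan2(R[1,0],R[0,0])).round(2),'tilt',R[:2,1].round(4),s['wrist_force'].round(1),s['torque'].round(2),s['width'].round(3),'gear z rel mouth mm',((s['tool_pos'][2]-.0523-.095)*1000).round(1))
E
python3 st.py; python3 - <<'E'
from h import *
p,d=cams.read_camera('side'); save('s5',cv2.resize(p[180:290,170:300],None,fx=5,fy=5,interpolation=cv2.INTER_CUBIC))
E
```

```text
Traceback (most recent call last):
  File "st.py", line 2, in <module>
    s=bot.read_state(); R=Ro.from_rotvec(s['tcp_rot']).as_matrix(); print(round(s['time'],2),s['tool_pos'].round(4),'yaw',np.degrees(np.arctan2(R[1,0],R[0,0])).round(2),'tilt',R[:2,1].round(4),s['wrist_force'].round(1),s['torque'].round(2),s['width'].round(3),'gear z rel mouth mm',((s['tool_pos'][2]-.0523-.095)*1000).round(1))
                                                                                                                                                                                                                                                ^^^^^^^^^^^^^^^^
AttributeError: 'float' object has no attribute 'round'
```

View pics/s5.png

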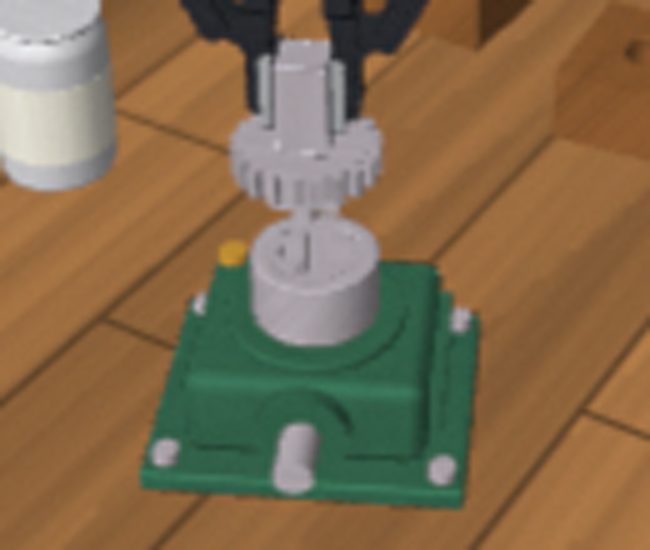

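```bash
sed -i "s/s\['width'\].round(3)/round(float(s['width']),3)/" st.py; sed -i "s/((s\['tool_pos'\]\[2\]-.0523-.095)\*1000).round(1)/round((s['tool_pos'][2]-.0523-.095)*1000,1)/" st.py
python3 st.py; python3 - <<'E'
from h import *
for i in range(4):
    cams.read_camera('side'); s=bot.read_state(); print(s['time'],s['tool_pos'].round(4),s['tcp_rot'].round(4))
E
```

```text
8.35 [0.5128 0.1443 0.1654] yaw 23.83 tilt [0.0036 0.0008] [ 0.6 -0.6 -4.6] [-0.05 -0.06  0.04] 0.271 gear z rel mouth mm 18.1
8.4 [0.5126 0.1443 0.1651] [-1.546  -0.3288  0.3238]
8.45 [0.5123 0.1444 0.1648] [-1.546  -0.3285  0.3244]
8.5 [0.512  0.1443 0.1644] [-1.546  -0.3281  0.3249]
8.55 [0.5118 0.1443 0.1641] [-1.546  -0.3277  0.3254]
```

Emit:
{"fn": "play_rows", "kwargs": {
  "motion": [
    [[0, -0.002, 0], [0, 0, 0]],
    [[0, -0.002, -0.02], [0, 0, 0]],
    [[0, -0.002, -0.04], [0, 0, 0]],
    [[0, -0.002, -0.04], [0, 0, 0]],
    [[0, -0.002, -0.04], [0, 0, 0]],
    [[0, -0.002, -0.04], [0, 0, 0]],
    [[0, -0.002, -0.04], [0, 0, 0]],
    [[0, -0.002, -0.04], [0, 0, 0]]
  ]
}}

```text
time: 9.55
tool_pos: [0.5114, 0.1435, 0.1475]
tcp_rot: [-1.546, -0.327, 0.326]
wrist_force: [-0.1, 0.0, -4.4]
width: 0.271
```

```bash
python3 st.py
```

```text
9.55 [0.5114 0.1435 0.1475] yaw 23.86 tilt [0.0003 0.0001] [-0.1  0.  -4.4] [-0.03 -0.02  0.05] 0.271 gear z rel mouth mm 0.2
```

Emit:
{"fn": "play_rows", "kwargs": {
  "motion": [
    [[-0.001, 0, -0.008], [0, 0, 0]],
    [[-0.001, 0, -0.016], [0, 0, 0]],
    [[-0.001, 0, -0.022], [0, 0, 0]],
    [[-0.001, 0, -0.028], [0, 0, 0]],
    [[-0.001, 0, -0.028], [0, 0, 0]],
    [[-0.001, 0, -0.028], [0, 0, 0]]
  ]
}}

```text
time: 10.3
tool_pos: [0.5109, 0.1435, 0.1361]
tcp_rot: [-1.546, -0.327, 0.327]
wrist_force: [-0.0, 0.1, -3.1]
width: 0.278
```

```bash
python3 st.py
```

```text
10.3 [0.5109 0.1435 0.1361] yaw 23.86 tilt [0.0001 0.    ] [-0.   0.1 -3.1] [ 0.02 -0.02 -0.05] 0.278 gear z rel mouth mm -11.2
```

Emit:
{"fn": "play_rows", "kwargs": {
  "motion": [
    [[0, 0, -0.008], [0, 0, 0]],
    [[0, 0, -0.016], [0, 0, 0]],
    [[0, 0, -0.022], [0, 0, 0]],
    [[0, 0, -0.025], [0, 0, 0]],
    [[0, 0, -0.025], [0, 0, 0]],
    [[0, 0, -0.025], [0, 0, 0]]
  ]
}}

```text
time: 11.05
tool_pos: [0.5109, 0.1435, 0.1261]
tcp_rot: [-1.546, -0.327, 0.327]
wrist_force: [-0.4, -0.0, -4.0]
width: 0.271
```

```bash
python3 st.py
```

```text
11.05 [0.5109 0.1435 0.1261] yaw 23.86 tilt [0.0002 0.    ] [-0.4 -0.  -4. ] [-0.01 -0.04 -0.04] 0.271 gear z rel mouth mm -21.2
```

Emit:
{"fn": "play_rows", "kwargs": {
  "motion": [
    [[0, 0, -0.006], [0, 0, 0]],
    [[0, 0, -0.012], [0, 0, 0]],
    [[0, 0, -0.018], [0, 0, 0]],
    [[0, 0, -0.022], [0, 0, 0]],
    [[0, 0, -0.022], [0, 0, 0]],
    [[0, 0, -0.022], [0, 0, 0]],
    [[0, 0, -0.022], [0, 0, 0]],
    [[0, 0, -0.022], [0, 0, 0]]
  ],
  "squeeze": 100
}}

```text
time: 12.05
tool_pos: [0.5112, 0.1435, 0.1191]
tcp_rot: [-1.546, -0.327, 0.326]
wrist_force: [-4.8, -0.9, 10.4]
width: 0.267
```

```bash
python3 st.py
```

```text
12.05 [0.5112 0.1435 0.1191] yaw 23.86 tilt [0.0007 0.0001] [-4.8 -0.9 10.4] [-0.27  1.02 -0.02] 0.267 gear z rel mouth mm -28.2
```

Emit:
{"fn": "play_rows", "kwargs": {
  "motion": [
    [[-0.001, 0, -0.004], [0, 0, 0]],
    [[-0.001, 0, -0.006], [0, 0, 0]],
    [[-0.001, 0, -0.006], [0, 0, 0]],
    [[-0.001, 0, -0.006], [0, 0, 0]],
    [[-0.001, 0, -0.006], [0, 0, 0]],
    [[-0.001, 0, -0.006], [0, 0, 0]]
  ]
}}

```text
time: 12.8
tool_pos: [0.5112, 0.1436, 0.118]
tcp_rot: [-1.546, -0.328, 0.325]
wrist_force: [-6.8, -1.3, 16.5]
width: 0.265
```

```bash
python3 st.py
```

```text
12.8 [0.5112 0.1436 0.118 ] yaw 23.86 tilt [0.0016 0.0002] [-6.8 -1.3 16.5] [-0.46  1.42  0.06] 0.265 gear z rel mouth mm -29.3
```

Emit:
{"fn": "play_rows", "kwargs": {
  "motion": [
    [[-0.001, 0, -0.004], [0, 0, 0]],
    [[-0.001, 0, -0.006], [0, 0, 0]],
    [[-0.001, 0, -0.006], [0, 0, 0]],
    [[-0.001, 0, -0.006], [0, 0, 0]],
    [[-0.001, 0, -0.006], [0, 0, 0]],
    [[-0.001, 0, -0.006], [0, 0, 0]]
  ]
}}

```text
time: 13.55
tool_pos: [0.5113, 0.1436, 0.1179]
tcp_rot: [-1.546, -0.329, 0.325]
wrist_force: [-11.8, -4.7, 28.5]
width: 0.268
```

```bash
python3 st.py; python3 - <<'E'
from h import *
from hand import hand
s=bot.read_state()
p,d=cams.read_camera('wrist'); save('w6',p); np.savez('w6.npz',p=p,d=d,tp=s['tool_pos'],tr=s['tcp_rot']); hand('w6.npz')
p2,d=cams.read_camera('side'); save('s6',np.hstack([cv2.resize(p2[190:280,180:280],(500,450),interpolation=cv2.INTER_CUBIC)]))
E
python3 st.py
```

```text
13.55 [0.5113 0.1436 0.1179] yaw 23.87 tilt [0.0023 0.0001] [-11.8  -4.7  28.5] [-0.68  2.41  0.  ] 0.268 gear z rel mouth mm -29.4
front face n 1179 z med 0.013 slopes x,y (rad) [0.    0.003] res 0.0003
top n 2098 y med -0.0367 slopes x,z [ 0.007 -0.003] z at y0 -0.0367
disc n 3526 y med 0.0084 slopes x,z [0.005 0.167] zmax 0.0349 xrange -0.0299 0.0324
13.65 [0.5113 0.1436 0.118 ] yaw 23.87 tilt [0.0023 0.0001] [-11.1  -2.9  30.1] [-0.7   2.51  0.04] 0.266 gear z rel mouth mm -29.3
```

View pics/s6.png

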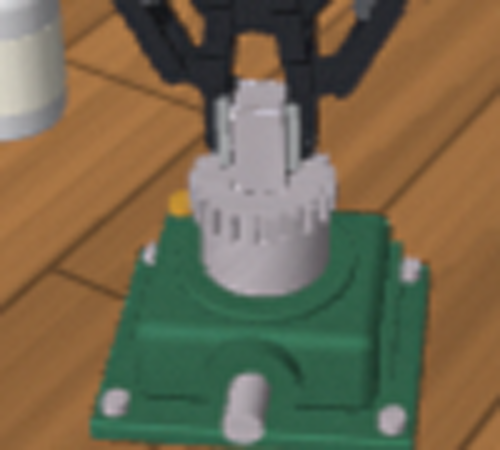

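View pics/w6.png

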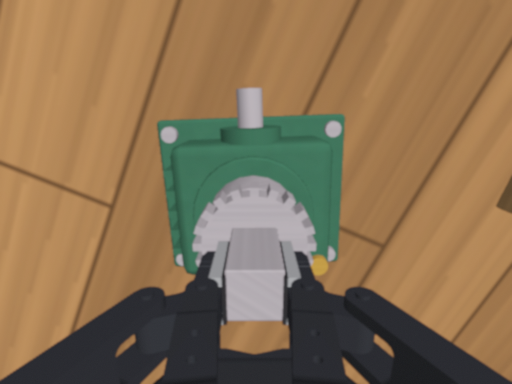

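Emit:
{"fn": "play_rows", "kwargs": {
  "motion": [
    [[0, 0, 0], [0, 0, 0]],
    [[0, 0, 0], [0, 0, 0]],
    [[0, 0, 0], [0, 0, 0]],
    [[0, 0, 0], [0, 0, 0]],
    [[0, 0, 0], [0, 0, 0]],
    [[0, 0, 0], [0, 0, 0]],
    [[0, 0, 0], [0, 0, 0]],
    [[0, 0, 0], [0, 0, 0]]
  ]
}}

```text
time: 14.65
tool_pos: [0.5113, 0.1436, 0.118]
tcp_rot: [-1.546, -0.329, 0.325]
wrist_force: [-12.1, -2.6, 29.0]
width: 0.267
```

```bash
python3 st.py
```

```text
14.65 [0.5113 0.1436 0.118 ] yaw 23.87 tilt [0.0023 0.0001] [-12.1  -2.6  29. ] [-0.7   2.41  0.01] 0.267 gear z rel mouth mm -29.3
```

```bash
python3 -c "
from workcell import bot
print(bot.finish_job())"; python3 st.py
```

```text
the job is handed in; nothing more can be done
None
the job is handed in; nothing more can be done
```

The steel gear with the square top is pressed home on the hub, and the gripper is still holding it. I handed the job in at about 14.7 s; no verdict is reported.

**What I did:** I found the gear and the hub's bore with the wrist camera and gripped the boss square to its faces. I turned it about 27° to match the slots (about 23.8°). The splines meshed on the first try, and I pressed the gear down against the spring.

**Last checks before handing in:**
- **Depth:** the gear's origin came out 29.3 mm below the hub mouth, against 30 mm when home. The wrist camera also put the hub's top face about 0.7 mm too high, which would account for the difference.
- **Seating:** a last 2.4 mm of commanded push moved the gear only about 0.1 mm. The upward force rose from about 16 N to 29 N, so the disc is resting on the hub. It then held steady at 29 N for a second.
- **Grip and pose:** the squeeze was set to 100 N. The tool was 0.0023 rad off vertical and its yaw was 23.9°.
- **Spring pad:** I had no direct reading of its travel, so I inferred it from depth and force.

**Not clean:** a sideways force of about 12 N remained in x while pressing. The tool stayed within about 0.5 mm of its target position, so I left it.

I sent the arm nowhere near the other gear, the can, the carton or the wrench, but I did not re-measure their positions at the end.

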